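# Lock a primed disc into the drying stand with its rod

### The arm

A 6-joint arm with a two-finger parallel gripper is mounted at the origin on the work surface. World frame = base frame: x ahead of the robot, y to its left, z up, the work surface at z = 0. Lengths are in m, angles in rad, forces in N, time in s.
With the tool pointing down it reaches from about 0.275 to 0.725 m from the base axis. Payload 5.6 kg.
Tool frame: the origin (TCP) lies between the finger pads; the fingertips stand tip_reach ahead of it and the grasp point (between the pads) lies 5 mm behind it (tip_reach is the distance from the TCP to the fingertips, in m); z points along the fingers, y is the line along which they close (so a half turn about z gives the same grasp; the last joint's range is limited). The gripper opens to 85 mm and grips with 20 to 120 N. Pads are 22 mm wide; open, the fingers measure 114 mm over their backs; the gripper's body (76 mm by 85 mm) begins 54 mm behind the grasp point. The pads swing forward as they close: fully open they stand 13 mm farther back than shut.
Start: joints at [1.611, 0.255, 0.108, 0, -1.424, -0.285], TCP at [0.133, 0.534, 0.245] pointing down, gripper open.
Joint ranges: [-2.95, 2.95], [-1.21, 1.97], [-1.09, 1.5], [-2.87, 1.71], [-2.94, -0.07], [-3.05, 3.05]. Speed limits (rad/s): [2.57, 2.57, 3.14, 3.14, 3.14, 3.14].

### API

Orientations are given as a unit quaternion [w, x, y, z].
In Python, from cell import get_obs, camera, sign_off, cut_out, tip_of, tip_reach gives the robot as it stands.
- The arm moves only by the tool drive_tool, never from a script. Its argument "series" is a list of rows, each a list of 3 entries, a list of its own where there are three numbers: the shift along the tool's x, y, z in mm, then the turn, a rotation vector about the tool's x, y, z in rad, then the opening, from -1 (shut) to 1 (fully open). In form: [[[dx, dy, dz], [wx, wy, wz], fingers], ...]. A call has 1 to 12 rows; each row is the pose to reach, as a shift and turn from the pose commanded when the call began, along the tool's axes at that moment; what a row does not reach only later rows make up. A row lasts 1/12 s, in which the tool goes at most 41.7 mm and 7.16 degrees, less where a joint would pass 70% of its speed; a pose out of reach is approached as far as the arm can. A call with a gripper value outside its range is refused whole. The fingers move at their own pace and stop on an object; "force" is the grip in N (left out, the last holds). Time passes only in rows, so rows that repeat a pose let the fingers close. It gives the time, the measured TCP pose, the force, the opening and the grip force at its end, in the units of the state.
- get_obs(): the state, without advancing time (a new reading comes with each control period).
- camera(name): name is "scene" or "side" or "wrist"; returns a dict with "image" (480x640x3 uint8, blue, green, red), "mtx" (3x3 intrinsics, pixels), "pose" (4x4, takes a point from camera to world coordinates). Camera axes: x right, y down, z forward; pixel columns grow to the right and rows downward; lengths in m; the calibration is good to about 2 mm. A picture is of the moment at which its call begins. There is no depth.
- sign_off(): hands the job in; it is judged then, once.
Trained networks look in the newest picture that a camera, given by its name, has taken for a name from the list of things; names that differ only in an ending like _2 or _b are one class to them, and where a whole thing is asked for, a point or a joint stands for the part that bears it (a point fixed in the world has none). Each returns a list of dicts, best first, with "confidence" (0 to 1); they miss things now and then, are a little off and sometimes report something else, mostly with a low value. They report only what shows in the picture. A call takes as long as a camera call. They do not tell look-alikes from the thing itself.
- cut_out(camera, thing): "mask" (480x640 bool, what is visible of it) and "box" ([left, top, width, height] in pixels, round what is visible of it).
- tip_of(camera, thing): "pixel" ([column, row] in pixels: a listed point, or the origin of a listed thing).
The state is a dict: "t": time; "qpos": joint angles; "joint_velocities": joint speeds; "joint_efforts": joint torques, N m; "tcp_pos": TCP position; "ee_rot": TCP orientation; "force": force on the tool from outside, world axes, zero at the start; "torque": the same for the moment, N m; "grip_width": finger opening in m; "grip_force": force on a finger pad.
Only numpy, scipy, OpenCV 4.12 (cv2) and the standard library are available. Lean on these libraries where they do the work, as an engineer would, in place of code of your own. Each camera call takes 0.05 s, during which the arm holds its last target. There are 200 camera calls.

### The job

Take the red-handled wooden rod from its rest and thread it through the drying stand, in at the green cheek, through the hole of the white disc and out through the plain cheek, until its steel collar sits fully home against the green cheek; then let go and leave it there. The carriage that carries the holes is clamped somewhere off centre and its place is not measured, so find the hole by feel and be gentle: never press the rod on the stand with more than 20 N. Leave the tub, the brush and the two spare discs where they are.

Things in the scene. Friction and masses are not known exactly. Their poses are not given: they have to be found in the camera images.
- rack: Drying stand, fixed to the table. Origin: centre of its underside; x = threading direction (level), z up. Dark wooden base 170 x 160 x 8 mm; on rubber mounts it bears a carriage with, along x: a green cheek, a white disc on edge and a plain plywood cheek. The mounts give 0.5 mm per N along x and y and spring back (no play in z).
- rack_entry (a point): Point of the stand's base frame at hole height (100 mm up) on the plane of the green cheek's entry face (x = -66 mm). Cheek: 12 mm thick, 80 mm wide, top 125 mm up, hole 14 mm wide. The line of holes runs parallel to x at this height, but the carriage is clamped so that it lies anywhere from 16 mm to one side (y) of this point to 16 mm to the other; that shift is not reported.
- rack_middle (a point): Same height, at the disc's mid-plane (x = 0), with the same unreported sideways shift. White disc 92 mm wide, 8 mm thick, hole 15 mm wide; it can turn a little about its own centre, 33 mm below the hole, with light friction: its hole starts up to 1.7 mm to either side of the line of holes and follows the rod's nose.
- rack_exit (a point): Same height, on the plane of the plain cheek's far face (x = +66 mm), same unreported sideways shift; cheek and hole sized as the green one. With the collar home the rod's tip stands 22 mm beyond this plane.
- rod_grip (a point): The rod, level in its rest at the start; centre of its red handle (70 mm long, 16 wide, 26 high), 50 mm above the table, sides free: pinch the 16 mm. x along the rod to its tip, z up. Front face of the steel collar (26 mm wide, 6 thick) 41 mm ahead; then a wooden shaft 12 mm thick, 154 long, its last 6 mm tapering to 8 mm. 120 g, balanced 20 mm ahead of this point.
- rod_tip (a point): Centre of the flat end of the rod's shaft, 195 mm ahead of the handle's centre along the rod's axis; same axes.
- rest: Plywood rod rest, fixed: board 250 x 70 x 10 mm with a post under the handle's rear end and a post with an open-topped 15 mm notch (top 58 mm up) under the shaft. x along the rod to its tip; origin at table height under the collar's front face. Lift the rod straight up by 20 mm or more before moving sideways.
- tub: Bystander: clear plastic tub, 96 mm wide, 70 mm high; origin at the centre of its underside.
- spare0: Bystander: white disc lying flat, 92 mm wide, 8 mm thick; origin at the centre of its underside.
- spare1: Bystander: another such white disc.
- brush: Bystander: flat brush lying on the table, 215 mm long along its x (from -105 to +110 mm), 32 mm wide, 12 mm high; origin on its underside.
Not all that is in view belongs to the job. Of the things that look like the rack, the larger one is meant.

How it is judged:
By the outcome, as a careful person would: the job done as asked, in the order asked, and still so for the second after the job is handed in, with the robot touching nothing.
It also fails if it takes over 72 s, if anything falls off the work surface, if the arm or the gripper's body presses on something with over 40 N, if the wrist force passes 120 N, or if a joint passes its speed limit or range.

## Working session

There is one attempt and no reset: what is moved stays moved. The work goes in short steps, Python scripts to look and compute and a tool call to move; the robot and the scene stay as the last step left them, time stands still between calls to the robot, and variables do not carry over. Pictures are saved under pics/ and viewed, at most 10 in all, crops included, and the job is handed in when it is done.

Besides the shell and the picture viewer there is one more tool, called as name(argument=value, ...) on one line, values as JSON. drive_tool: Moves the arm, as the interface text tells. Its arguments: {"type":"object","properties":{"series":{"type":"array","items":{"type":"array"}},"force":{"type":"number"}},"required":["series"]}

```bash
mkdir -p pics; ls
python3 - <<'E'
from cell import *
import cv2
o=get_obs(); print({k:(v if not hasattr(v,'tolist') else v.tolist()) for k,v in o.items()}, tip_reach)
ims=[]
for n in ["scene","side"]:
    c=camera(n); cv2.imwrite(f"pics/{n}0.png",c["image"]); print(n,c["mtx"].round(1).tolist(),c["pose"].round(3).tolist())
    for th in ["rack_entry","rack_middle","rack_exit","rod_grip","rod_tip","rest","rack","tub","spare0","brush"]:
        print(th,[(d["pixel"],round(d["confidence"],2)) for d in tip_of(n,th)])
E
```

```text
pics
{'t': 0.0, 'qpos': [1.610637448589597, 0.255758461480195, 0.10701561497609148, -0.0005143494759023185, -1.4238935066746923, -0.2846095850783215], 'joint_velocities': [0.0013224322823752214, 0.0009518739009815077, 0.00044850073535981623, -0.0001646493501446855, -0.0001343082249779045, 7.522312119459645e-05], 'joint_efforts': [0.0002622848387545673, -38.662869930267334, 23.794015645980835, 5.364926308393478, -0.006118444871390238, 4.152460775230793e-06], 'tcp_pos': [0.1330918994870868, 0.5331726917687766, 0.24438806224848947], 'ee_rot': [0.0009490180424678803, 0.9925153156779386, -0.12211648953618705, -0.00010243454206010881], 'force': [-0.0053536544152876005, -0.4174338797492138, 0.26578079392289317], 'torque': [0.05302309113387336, -0.03250063097263269, -0.016579357249473237], 'grip_force': 0.0, 'grip_width': 0.08561618612743957} 0.014
scene [[603.0, 0.0, 325.9], [0.0, 603.0, 238.8], [0.0, 0.0, 1.0]] [[-0.859, 0.296, -0.418, 1.213], [0.512, 0.514, -0.688, 1.105], [0.011, -0.805, -0.593, 1.03], [0.0, 0.0, 0.0, 1.0]]
rack_entry [([312.9, 209.6], 0.89), ([264.1, 187.5], 0.88)]
rack
[... 379 characters left out ...]
.7, 243.4], 0.6)]
brush [([458.7, 328.7], 0.66), ([346.5, 242.3], 0.51)]
side [[620.6, 0.0, 320.3], [0.0, 620.6, 235.5], [0.0, 0.0, 1.0]] [[0.97, -0.183, 0.161, 0.368], [-0.244, -0.672, 0.699, -0.854], [-0.02, -0.717, -0.696, 0.912], [0.0, 0.0, 0.0, 1.0]]
rack_entry [([372.2, 385.1], 0.91), ([304.9, 267.4], 0.61)]
rack_middle [([380.5, 407.3], 0.95), ([310.7, 292.9], 0.71)]
rack_exit [([320.8, 323.1], 0.89), ([394.4, 433.7], 0.56)]
rod_grip [([251.1, 185.8], 0.8)]
rod_tip [([283.3, 241.8], 0.92)]
rest [([262.6, 215.3], 0.63)]
rack [([378.6, 429.9], 0.79), ([316.8, 330.5], 0.59)]
tub [([388.7, 209.9], 0.59)]
spare0 [([240.4, 407.7], 0.86), ([450.7, 321.6], 0.7)]
brush [([213.1, 160.5], 0.71)]
```

View pics/scene0.png

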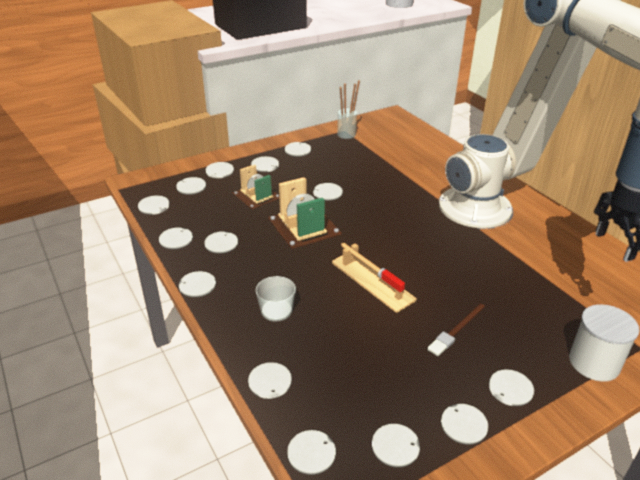

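View pics/side0.png

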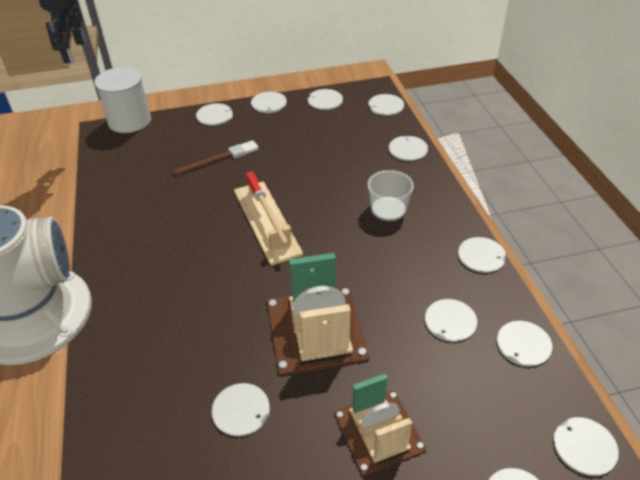

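```bash
cat > h.py <<'E'
from cell import *
import numpy as np, cv2
from scipy.spatial.transform import Rotation as R
def ray(c,p):
    m=c["mtx"];P=np.array(c["pose"]);d=P[:3,:3]@np.array([(p[0]-m[0,2])/m[0,0],(p[1]-m[1,2])/m[1,1],1.]);return P[:3,3],d/np.linalg.norm(d)
def atz(c,p,z):
    o,d=ray(c,p);return o+d*(z-o[2])/d[2]
def tri(cps):
    A=0;b=0
    for c,p in cps:
        o,d=ray(c,p);M=np.eye(3)-np.outer(d,d);A=A+M;b=b+M@o
    return np.linalg.solve(A,b)
def proj(c,X):
    P=np.linalg.inv(np.array(c["pose"]));x=P[:3,:3]@np.asarray(X,float)+P[:3,3];y=c["mtx"]@x;return y[:2]/y[2]
E
python3 - <<'E'
from h import *
cs=camera("scene");cd=camera("side")
Z=dict(rack_entry=.1,rack_middle=.1,rack_exit=.1,rod_grip=.05,rod_tip=.05,rest=0,rack=0,tub=0,spare0=0,brush=0)
for th,z in Z.items():
    for n,c in(("scene",cs),("side",cd)):
        print(th,n,[(np.round(atz(c,d["pixel"],z)[:2],4).tolist(),round(d["confidence"],2)) for d in tip_of(n,th)])
E
```

```text
rack_entry scene [([0.5157, -0.1261], 0.7), ([0.582, -0.2905], 0.66), ([0.4575, -0.1461], 0.27)]
rack_entry side [([0.5526, -0.3699], 0.61), ([0.5136, -0.1042], 0.58), ([0.508, -0.2446], 0.33)]
rack_middle scene [([0.5858, -0.3558], 0.92), ([0.5127, -0.1583], 0.81), ([0.5853, -0.0663], 0.43)]
rack_middle side [([0.5071, -0.1707], 0.74), ([0.556, -0.4193], 0.67)]
rack_exit scene [([0.5094, -0.2348], 0.65), ([0.5891, -0.3915], 0.62)]
rack_exit side [([0.5595, -0.4535], 0.93), ([0.5066, -0.24], 0.8)]
rod_grip scene [([0.4703, 0.201], 0.81), ([0.5496, -0.1118], 0.72), ([0.5152, 0.2033], 0.72)]
rod_grip side [([0.4671, 0.2005], 0.88)]
rod_tip scene [([0.4983, 0.0257], 0.59), ([0.4759, -0.2401], 0.58)]
rod_tip side [([0.4926, 0.0157], 0.6)]
rest scene [([0.4784, 0.1579], 0.91)]
rest side [([0.4805, 0.1631], 0.92), ([0.3958, 0.3861], 0.29)]
rack scene [([0.5126, -0.1881], 0.81), ([0.5673, -0.4084], 0.75)]
rack side [([0.5123, -0.1779], 0.68), ([0.5616, -0.3966], 0.68)]
tub scene [([0.7398, 0.0978], 0.96), ([0.4562, -0.049], 0.59)]
tub side [([0.7415, 0.0959], 0.59)]
spare0 scene [([0.3647, -0.2899], 0.92), ([0.7563, -0.2261], 0.55)]
spare0 side [([0.351, -0.3027], 0.84), ([0.7563, -0.2154], 0.77)]
brush scene [([0.409, 0.3836], 0.73)]
brush side [([0.392, 0.3955], 0.56)]
```

The candidates, before I pick:
- **Scene view:** the larger stand is at about (303,215) and the small look-alike at about (256,187). The only red-handled rod is at (393,280). The look-alike for the rod is the brush at (458,328).
- **Side view:** the larger stand is at (318,320), the small one at (380,425) and the rod at (255,185).

The description says the larger stand, so I choose (303,215) with the red rod. I'll check both in one close crop.

Run:
```python
from h import *
a=cv2.imread("pics/scene0.png")[150:320,255:425]; b=cv2.imread("pics/side0.png")[165:375,225:385]
f=lambda im,s:cv2.resize(im,None,fx=s,fy=s,interpolation=cv2.INTER_CUBIC)
a=f(a,2.6);b=f(b,2.2)
H=max(a.shape[0],b.shape[0]); o=np.zeros((H,a.shape[1]+b.shape[1],3),np.uint8);o[:a.shape[0],:a.shape[1]]=a;o[:b.shape[0],a.shape[1]:]=b
cv2.imwrite("pics/crop1.png",o);print(o.shape, a.shape)
```

```text
(462, 794, 3) (442, 442, 3)
```

View pics/crop1.png

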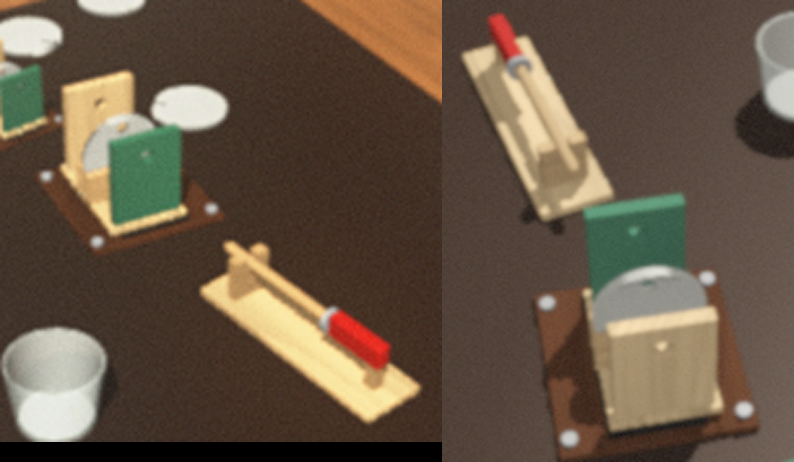

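The crop shows the larger stand, with the green cheek's hole at scene pixel ~(311,209) and the plain cheek's hole at side pixel ~(324,322). The red-handled rod lies on its rest with its tip towards the stand. The choice holds, so I'm moving over the rod.

drive_tool(series=[[[34,20,0],[0,0,0.1],1],[[68,40,0],[0,0,0.2],1],[[102,60,0],[0,0,0.3],1],[[136,80,0],[0,0,0.4],1],[[170,100,0],[0,0,0.5],1],[[204,120,0],[0,0,0.6],1],[[238,140,0],[0,0,0.7],1],[[272,160,0],[0,0,0.8],1],[[306,180,0],[0,0,0.9],1],[[340,200,0],[0,0,1.0],1],[[374,220,0],[0,0,1.1],1],[[407,242,0],[0,0,1.18],1]])

```text
t: 3.2
tcp_pos: [0.4707, 0.1987, 0.2454]
ee_rot: [-0.0, 0.755, -0.655, 0.0]
force: [0.3, 1.3, 1.1]
grip_width: 0.0858
grip_force: 0.0
```

Run:
```python
from h import *
o=get_obs();print(o["t"],o["tcp_pos"],R.from_quat(o["ee_rot"],scalar_first=True).as_matrix().round(3).tolist(),o["force"],o["torque"])
c=camera("wrist");cv2.imwrite("pics/w1.png",c["image"]);print(c["mtx"].tolist(),np.array(c["pose"]).round(4).tolist())
for th,z in dict(rod_grip=.05,rod_tip=.05,rest=0,rack_entry=.1,rack=0).items():
    print(th,[(np.round(d["pixel"],1).tolist(),np.round(atz(c,d["pixel"],z)[:2],4).tolist(),round(d["confidence"],2)) for d in tip_of("wrist",th)])
```

```text
3.2 [0.4707117  0.19866061 0.24544366] [[0.141, -0.99, 0.0], [-0.99, -0.141, 0.0], [-0.0, -0.0, -1.0]] [0.29875256 1.31042694 1.07174207] [ 0.14968255 -0.08513175  0.00045312]
[[381.3033193622558, 0.0, 321.0334303117366], [0.0, 381.3033193622558, 239.06574203067333], [0.0, 0.0, 1.0]] [[-0.9901, -0.1344, -0.0411, 0.4819], [-0.1406, 0.9452, 0.2946, 0.1231], [-0.0007, 0.2975, -0.9547, 0.3754], [0.0, 0.0, 0.0, 1.0]]
rod_grip [([325.0, 218.2], [0.4671, 0.204], 0.56)]
rod_tip []
rest [([324.8, 163.6], [0.4729, 0.1624], 0.65)]
rack_entry []
rack []
```

View pics/w1.png

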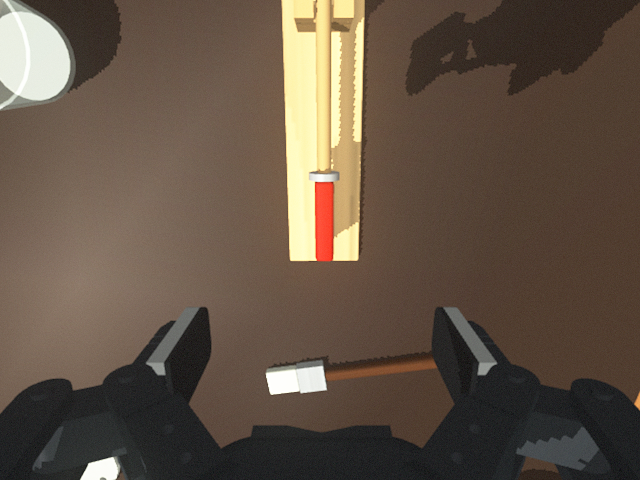

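The wrist picture shows the red handle at about (324,220), the collar at (323,176) and the shaft running straight up to (323,0). The rod axis nearly matches tool x. I'll refine its pose from the red mask and the shaft edges.

Run:
```python
from h import *
c=camera("wrist");im=c["image"].astype(int)
red=((im[...,2]>120)&(im[...,1]<70)&(im[...,0]<70)).astype(np.uint8)
ys,xs=np.nonzero(red[150:280,300:350]);ys+=150;xs+=300;print("red",ys.min(),ys.max(),len(ys))
pts=[]
for r in range(ys.min()+3,ys.max()-3,4):
    x=xs[ys==r]; pts.append(atz(c,((x.min()+x.max())/2,r),.063)[:2])
    if r%20==0:print(r,x.min(),x.max())
pts=np.array(pts);v=cv2.fitLine(pts.astype(np.float32),cv2.DIST_L2,0,1e-4,1e-4).ravel();print("handle line",v)
rear=atz(c,((xs[ys>=ys.max()-2]).mean(),ys.max()+.5),.063);front=atz(c,(xs[ys<=ys.min()+2].mean(),ys.min()),.063);print(rear,front,(rear+front)/2)
# collar: grey; shaft
g=im[165:185,300:350];gm=(abs(g[...,2]-g[...,0])<25)&(g.min(2)>140);yy,xx=np.nonzero(gm);print("collar",xx.min()+300,xx.max()+300,yy.min()+165,yy.max()+165)
for r in (20,60,100,140,160):print(r,[tuple(im[r,x]) for x in range(312,336,2)])
T=np.array([*pts.mean(0),0])
```

```text
red 180 258 482
handle line [ 0.13721345 -0.9905415   0.46840334  0.20224446]
[0.46104796 0.23846724 0.063     ] [0.47216959 0.17101514 0.063     ] [0.46660878 0.20474119 0.063     ]
collar 308 335 170 178
20 [(np.int64(81), np.int64(125), np.int64(159)), (np.int64(88), np.int64(131), np.int64(164)), (np.int64(144), np.int64(224), np.int64(250)), (np.int64(153), np.int64(232), np.int64(252)), (np.int64(160), np.int64(237), np.int64(253)), (np.int64(153), np.int64(234), np.int64(253)), (np.int64(144), np.int64(225), np.int64(250)), (np.int64(132), np.int64(207), np.int64(241)), (np.int64(110), np.int64(166), np.int64(207)), (np.int64(69), np.int64(107), np.int64(135)), (np.int64(58), np.int64(89), np.int64(114)), (np.int64(62), np.int64(93), np.int64(116))]
60 [(np.int64(187), np.int64(249), np.int64(255)), (np.int64(170), np.int64(241), np.int64(254)), (np.int64(138), np.int64(220), np.int64(247)), (np.int64(158), np.int64(234), np.int64(253)), (np.int64(158), np.int64(239), np.int64(254)), (np.int64(154), np.int64(234), np.int64(253)), (np.int64(144), np.int64(224), np.int64(250)), 
[... 1238 characters left out ...]
4(175), np.int64(243), np.int64(255)), (np.int64(188), np.int64(249), np.int64(255)), (np.int64(180), np.int64(247), np.int64(254))]
160 [(np.int64(198), np.int64(252), np.int64(255)), (np.int64(202), np.int64(253), np.int64(255)), (np.int64(135), np.int64(216), np.int64(246)), (np.int64(158), np.int64(234), np.int64(253)), (np.int64(164), np.int64(241), np.int64(254)), (np.int64(158), np.int64(237), np.int64(253)), (np.int64(142), np.int64(223), np.int64(249)), (np.int64(125), np.int64(196), np.int64(234)), (np.int64(88), np.int64(140), np.int64(176)), (np.int64(128), np.int64(192), np.int64(227)), (np.int64(115), np.int64(172), np.int64(206)), (np.int64(113), np.int64(169), np.int64(200))]
```

Run:
```python
from h import *
c=camera("wrist");im=c["image"].astype(int)
o=get_obs();M=R.from_quat(o["ee_rot"],scalar_first=True).as_matrix();t=np.array(o["tcp_pos"])
hsv=cv2.cvtColor(c["image"],cv2.COLOR_BGR2HSV)
m=(((hsv[...,0]<8)|(hsv[...,0]>172))&(hsv[...,1]>190)&(hsv[...,2]>60))
m[:150]=0;m[280:]=0;m[:,:300]=0;m[:,350:]=0
ys,xs=np.nonzero(m);print(ys.min(),ys.max(),len(ys))
for r in (195,220,250):x=xs[ys==r];print(r,x.min(),x.max())
def loc(p):return (M.T@(p-t)*1000).round(1)
for r in (190,220,250):
    x=xs[ys==r];print("handle",loc(atz(c,((x.min()+x.max())/2,r),.063)))
for r in (20,100,160):print("shaft",loc(atz(c,(322.5,r),.05)))
print("rear",loc(atz(c,(324,ys.max()+.5),.063)),"front",loc(atz(c,(324,ys.min()-.5),.063)),"collarfront",loc(atz(c,(322.5,170),.063)))
```

```text
179 258 1348
195 314 331
220 314 330
250 314 330
handle [ 21.7   0.7 182.4]
handle [ -3.8   0.2 182.5]
handle [-30.6   0.3 182.5]
shaft [149.2   0.6 195.4]
shaft [ 92.1   0.7 195.4]
shaft [ 44.8   0.7 195.4]
rear [-38.4   2.  182.5] front [ 31.2   1.9 182.4] collarfront [ 38.    0.6 182.4]
```

drive_tool(series=[[[-3.5,0.5,30],[0,0,0],1],[[-3.5,0.5,65],[0,0,0],1],[[-3.5,0.5,100],[0,0,0],1],[[-3.5,0.5,130],[0,0,0],1],[[-3.5,0.5,155],[0,0,0],1],[[-3.5,0.5,175],[0,0,0],1],[[-3.5,0.5,190],[0,0,0],1],[[-3.5,0.5,200],[0,0,0],1],[[-3.5,0.5,200],[0,0,0],1],[[-3.5,0.5,200],[0,0,0],1]])

```text
t: 4.43
tcp_pos: [0.4684, 0.2042, 0.0456]
ee_rot: [0.0, 0.757, -0.653, 0.0]
force: [-0.2, 0.4, 1.1]
grip_width: 0.085
grip_force: 0.0
```

drive_tool(series=[[[0,0,0],[0,0,0],-0.3],[[0,0,0],[0,0,0],-0.6],[[0,0,0],[0,0,0],-1],[[0,0,0],[0,0,0],-1],[[0,0,0],[0,0,0],-1],[[0,0,0],[0,0,0],-1],[[0,0,0],[0,0,0],-1],[[0,0,0],[0,0,0],-1],[[0,0,0],[0,0,0],-1],[[0,0,0],[0,0,0],-1],[[0,0,0],[0,0,0],-1],[[0,0,0],[0,0,0],-1]], force=60)

```text
t: 5.43
tcp_pos: [0.4688, 0.2037, 0.0457]
ee_rot: [-0.0, 0.757, -0.654, 0.0]
force: [-0.9, -0.3, 5.3]
grip_width: 0.015
grip_force: 59.1
```

drive_tool(series=[[[0,0,-4],[0,0,0],-1],[[0,0,-10],[0,0,0],-1],[[0,0,-18],[0,0,0],-1],[[0,0,-26],[0,0,0],-1],[[0,0,-34],[0,0,0],-1],[[0,0,-42],[0,0,0],-1],[[0,0,-50],[0,0,0],-1],[[0,0,-58],[0,0,0],-1],[[0,0,-65],[0,0,0],-1],[[0,0,-65],[0,0,0],-1],[[0,0,-65],[0,0,0],-1]])

```text
t: 6.35
tcp_pos: [0.4686, 0.2037, 0.1107]
ee_rot: [-0.0, 0.757, -0.654, -0.0]
force: [-0.2, -0.0, -2.3]
grip_width: 0.0156
grip_force: 58.5
```

Run:
```python
from h import *
o=get_obs();print(o["tcp_pos"],o["force"],o["torque"],o["grip_width"],o["grip_force"])
C={n:camera(n) for n in("scene","side","wrist")}
big={}
for n in C: cv2.imwrite(f"pics/{n}2.png",C[n]["image"])
for th,z in dict(rod_grip=None,rod_tip=None,rack_entry=.1,rack_middle=.1,rack_exit=.1,rack=0).items():
    P={n:tip_of(n,th) for n in C}
    for n in C: print(th,n,[(np.round(d["pixel"],1).tolist(),np.round(atz(C[n],d["pixel"],.115 if z is None else z)[:2],4).tolist(),round(d["confidence"],2)) for d in P[n][:2]])
a=C["scene"]["image"][165:265,260:350];b=C["side"]["image"][240:380,255:385];w=C["wrist"]["image"]
f=lambda im,s:cv2.resize(im,None,fx=s,fy=s,interpolation=cv2.INTER_CUBIC)
a=f(a,4);b=f(b,3);w=f(w,.5)
o=np.zeros((600,780,3),np.uint8)
o[:400,:360]=a;o[:420,370:760]=b;cv2.imwrite("pics/crop2.png",o)
```

```text
[0.46859077 0.20374029 0.11065681] [-0.24912266 -0.03675136 -2.28181785] [ 0.04108666  0.00436892 -0.03791103] 0.015561881130580308 58.50121557712555
rod_grip scene [([393.1, 263.4], [0.4788, 0.2115], 0.57)]
rod_grip side [([252.4, 162.4], [0.4689, 0.1988], 0.93)]
rod_grip wrist [([320.9, 337.1], [0.4686, 0.2042], 0.96)]
rod_tip scene [([344.7, 226.0], [0.4967, 0.0194], 0.53)]
rod_tip side [([283.2, 220.7], [0.4951, 0.0042], 0.96)]
rod_tip wrist []
rack_entry scene [([314.3, 207.0], [0.5095, -0.119], 0.97), ([266.2, 187.3], [0.5796, -0.2801], 0.81)]
rack_entry side [([371.5, 383.1], [0.5533, -0.3683], 0.74), ([304.5, 266.4], [0.51, -0.1078], 0.61)]
rack_entry wrist []
rack_middle scene [([304.6, 198.7], [0.512, -0.17], 0.72), ([254.7, 176.6], [0.5824, -0.3525], 0.71)]
rack_middle side [([310.8, 295.8], [0.5049, -0.1775], 0.96), ([382.8, 407.9], [0.5566, -0.4123], 0.96)]
rack_middle wrist []
rack_exit scene [([245.3, 172.6], [0.597, -0.3883], 0.8), ([295.8, 188.4], [0.5072, -0.2316], 0.57)]
rack_exit side [([320.2, 325.4], [0.505, -0.243], 0.8), ([396.0, 436.1], [0.5607, -0.4591], 0.78)]
rack_exit wrist []
rack scene [([303.2, 227.4], [0.5167, -0.1721], 0.9), ([252.7, 194.2], [0.5674, -0.4126], 0.76)]
rack side [([377.7, 431.1], [0.5591, -0.395], 0.93), ([318.0, 329.6], [0.5156, -0.176], 0.64)]
rack wrist []
```

View pics/crop2.png

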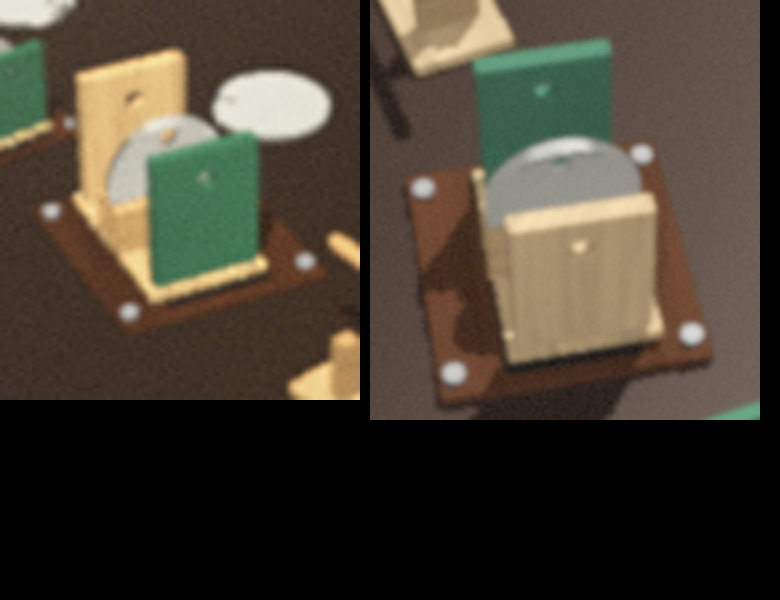

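The crop shows the stand's bolts and its holes. Scene full pixels: green entry hole (311,209.5), disc hole (302,198.5), plain inner hole (293.2,189.5). Side: plain far-face hole (324.7,322.3), green inner hole (312.3,270). Working out the hole line from these.

Run:
```python
from h import *
s=camera("scene");d=camera("side")
B=np.array([atz(d,p,.010)[:2] for p in[(272.7,302.3),(345.3,291),(362.3,351),(282.7,364)]]);print("bolts side",B.round(4).tolist(),B.mean(0))
Bs=np.array([atz(s,p,.010)[:2] for p in[(272.75,217.5),(292.25,242.75),(336.25,230)]]);print("bolts scene",Bs.round(4).tolist(),(Bs[0]+Bs[2])/2)
def ang(v):return np.degrees(np.arctan2(v[1],v[0]))
for i,j in((0,3),(1,2)):print("x-dir",ang(B[j]-B[i]),np.linalg.norm(B[j]-B[i]))
for i,j in((0,1),(3,2)):print("y-dir",ang(B[j]-B[i]),np.linalg.norm(B[j]-B[i]))
print("scene x",ang(Bs[0]-Bs[1]),np.linalg.norm(Bs[0]-Bs[1]),"y",ang(Bs[1]-Bs[2]),np.linalg.norm(Bs[1]-Bs[2]))
for n,c,p,x in(("green in",s,(311,209.5),-66),("disc",s,(302,198.5),-4),("plain inner",s,(293.25,189.5),54),("green inner",d,(312.3,270),-54),("plain far",d,(324.7,322.3),66)):print(n,x,atz(c,p,.1)[:2].round(4))
```

```text
bolts side [[0.447, -0.0995], [0.5865, -0.1081], [0.5777, -0.2486], [0.4375, -0.2392]] [ 0.51215968 -0.17381705]
bolts scene [[0.5775, -0.2497], [0.5867, -0.1095], [0.4465, -0.1003]] [ 0.51201016 -0.17504727]
x-dir -93.88101090760607 0.14001881399356117
x-dir -93.5714756454453 0.14074962252990678
y-dir -3.5330320062015304 0.13976565776416602
y-dir -3.832046574800754 0.14052351478940134
scene x -93.74974780722782 0.14054439352028325 y -3.734736128917826 0.14050422445640065
green in -66 [ 0.5237 -0.1126]
disc -4 [ 0.518  -0.1746]
plain inner 54 [ 0.5165 -0.23  ]
green inner -54 [ 0.5214 -0.12  ]
plain far 66 [ 0.5137 -0.2387]
```

drive_tool(series=[[[12,-6,0],[0,0,0.02],-1],[[25,-12,0],[0,0,0.05],-1],[[40,-19,2],[0,0,0.08],-1],[[55,-26,4],[0,0,0.11],-1],[[70,-33,7],[0,0,0.14],-1],[[85,-40,10],[0,0,0.17],-1],[[97,-46,13],[0,0,0.19],-1],[[107,-50,15],[0,0,0.2],-1],[[112,-52,15],[0,0,0.211],-1],[[112,-52,15],[0,0,0.211],-1],[[112,-52,15],[0,0,0.211],-1],[[112,-52,15],[0,0,0.211],-1]])

```text
t: 8.5
tcp_pos: [0.5361, 0.1008, 0.0955]
ee_rot: [0.0, -0.684, 0.729, 0.0]
force: [-0.9, 0.8, -0.4]
grip_width: 0.0154
grip_force: 58.5
```

```bash
cat >> h.py <<'E'
O=np.array([.5121,-.1744]);YAW=np.radians(-93.73);XD=np.array([np.cos(YAW),np.sin(YAW)]);YD=np.array([-XD[1],XD[0]])
def st():
    o=get_obs();t=np.array(o["tcp_pos"]);M=R.from_quat(o["ee_rot"],scalar_first=True).as_matrix();d=t[:2]-O;F=np.array(o["force"])
    print("t %.2f rack x,y %.1f %.1f z %.1f yawerr %.4f tilt %s | F x %.1f y %.1f z %.1f | tau %s grip %.1f/%.1f"%(o["t"],d@XD*1e3,d@YD*1e3,t[2]*1e3,np.arctan2(M[1,0],M[0,0])-YAW,(M[2,:2]*1e3).round(1),F[:2]@XD,F[:2]@YD,F[2],np.round(o["torque"],2),o["grip_width"]*1e3,o["grip_force"]))
E
python3 - <<'E'
from h import *
st()
C={n:camera(n) for n in("scene","side")}
P={n:tip_of(n,"rod_tip") for n in C}
for n in C:print(n,[(np.round(d["pixel"],1).tolist(),np.round(atz(C[n],d["pixel"],.1)[:2],4),d["confidence"]) for d in P[n][:2]])
f=lambda im,s:cv2.resize(im,None,fx=s,fy=s,interpolation=cv2.INTER_CUBIC)
o=np.zeros((600,800,3),np.uint8)
o[:600,:400]=f(C["scene"]["image"][165:285,290:370],5);o[:600,400:]=f(C["side"]["image"][190:310,270:350],5);cv2.imwrite("pics/crop3.png",o)
E
```

```text
t 8.50 rack x,y -276.2 6.0 z 95.5 yawerr 0.0008 tilt [-0.3 -0.3] | F x -0.7 y -0.9 z -0.4 | tau [ 0.01 -0.01  0.  ] grip 15.4/58.5
scene [([313.0, 213.9], array([ 0.5298, -0.0908]), 0.62), ([293.5, 184.2], array([ 0.5018, -0.2558]), 0.23)]
side [([309.7, 261.5], array([ 0.5218, -0.0985]), 0.93)]
```

View pics/crop3.png

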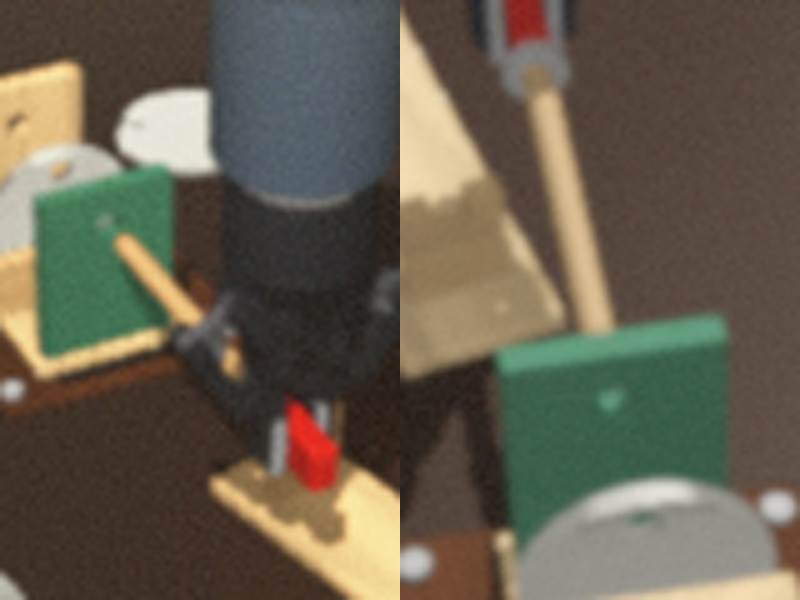

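The crop shows the rod tip in front of the green cheek. The rod's axis extends to the hole within about 0.5 px in both views, so I'll advance gently.

drive_tool(series=[[[4,0,0],[0,0,0],-1],[[8,0,0],[0,0,0],-1],[[11,0,0],[0,0,0],-1],[[13,0,0],[0,0,0],-1],[[15,0,0],[0,0,0],-1],[[16,0,0],[0,0,0],-1],[[17,0,0],[0,0,0],-1],[[18,0,0],[0,0,0],-1],[[19,0,0],[0,0,0],-1],[[20,0,0],[0,0,0],-1],[[20,0,0],[0,0,0],-1]])

```text
t: 9.62
tcp_pos: [0.5349, 0.0802, 0.0953]
ee_rot: [-0.0, -0.684, 0.73, -0.0]
force: [0.7, 0.6, -1.2]
grip_width: 0.0152
grip_force: 58.5
```

```bash
python3 -c "
from h import *
st()"
```

```text
t 9.62 rack x,y -255.6 6.2 z 95.3 yawerr 0.0001 tilt [0.1 0. ] | F x -0.6 y 0.7 z -1.2 | tau [ 0.09 -0.   -0.02] grip 15.2/58.5
```

drive_tool(series=[[[1,0,0],[0,0,0],-1],[[2,0,0],[0,0,0],-1],[[3,0,0],[0,0,0],-1],[[4,0,0],[0,0,0],-1],[[5,0,0],[0,0,0],-1],[[5,0,0],[0,0,0],-1],[[5,0,0],[0,0,0],-1]])

```text
t: 10.2
tcp_pos: [0.5346, 0.0753, 0.0953]
ee_rot: [0.0, -0.684, 0.73, -0.0]
force: [-0.3, 0.9, -1.6]
grip_width: 0.0152
grip_force: 58.6
```

```bash
python3 -c "
from h import *
st()"
```

```text
t 10.20 rack x,y -250.6 6.2 z 95.3 yawerr -0.0000 tilt [ 0.  -0.1] | F x -0.9 y -0.4 z -1.6 | tau [ 0.   -0.   -0.04] grip 15.2/58.6
```

drive_tool(series=[[[4,0,0],[0,0,0],-1],[[8,0,0],[0,0,0],-1],[[12,0,0],[0,0,0],-1],[[16,0,0],[0,0,0],-1],[[20,0,0],[0,0,0],-1],[[24,0,0],[0,0,0],-1],[[28,0,0],[0,0,0],-1],[[32,0,0],[0,0,0],-1],[[36,0,0],[0,0,0],-1],[[40,0,0],[0,0,0],-1],[[40,0,0],[0,0,0],-1],[[40,0,0],[0,0,0],-1]])

```text
t: 11.2
tcp_pos: [0.532, 0.0352, 0.0953]
ee_rot: [-0.0, -0.684, 0.73, 0.0]
force: [0.2, 0.2, -1.7]
grip_width: 0.0149
grip_force: 58.6
```

```bash
python3 -c "
from h import *
st()"
```

```text
t 11.20 rack x,y -210.5 6.2 z 95.3 yawerr -0.0004 tilt [0. 0.] | F x -0.2 y 0.1 z -1.7 | tau [-0.02 -0.04  0.03] grip 14.9/58.6
```

drive_tool(series=[[[0,0.7,0],[0,0,0],-1],[[0,1.4,0],[0,0,0],-1],[[0,2,0],[0,0,0],-1],[[0,2.5,0],[0,0,0],-1],[[0,2.5,0],[0,0,0],-1],[[0,2.5,0],[0,0,0],-1]])

```text
t: 11.7
tcp_pos: [0.5299, 0.0358, 0.0955]
ee_rot: [0.0, -0.684, 0.73, -0.0]
force: [2.6, -0.1, -2.2]
grip_width: 0.015
grip_force: 58.6
```

```bash
python3 -c "
from h import *
st()"
```

```text
t 11.70 rack x,y -210.9 4.1 z 95.5 yawerr 0.0006 tilt [-0.1 -0.9] | F x -0.1 y 2.6 z -2.2 | tau [-0.1  -0.75  0.4 ] grip 15.0/58.6
```

drive_tool(series=[[[0,-1,0],[0,0,0],-1],[[0,-2,0],[0,0,0],-1],[[0,-3,0],[0,0,0],-1],[[0,-4,0],[0,0,0],-1],[[0,-5,0],[0,0,0],-1],[[0,-5,0],[0,0,0],-1],[[0,-5,0],[0,0,0],-1]])

```text
t: 12.28
tcp_pos: [0.5342, 0.0353, 0.095]
ee_rot: [-0.0, -0.684, 0.73, 0.0]
force: [0.2, -0.8, -2.2]
grip_width: 0.0155
grip_force: 58.6
```

```bash
python3 -c "
from h import *
st()"
```

```text
t 12.28 rack x,y -210.6 8.4 z 95.0 yawerr -0.0003 tilt [0.  0.8] | F x 0.7 y 0.3 z -2.2 | tau [ 0.06  0.1  -0.02] grip 15.5/58.6
```

drive_tool(series=[[[0,-0.5,0],[0,0,0],-1],[[0,-1,0],[0,0,0],-1],[[0,-1.5,0],[0,0,0],-1],[[0,-1.5,0],[0,0,0],-1],[[0,-1.5,0],[0,0,0],-1]])

```text
t: 12.7
tcp_pos: [0.5356, 0.0351, 0.0951]
ee_rot: [-0.0, -0.684, 0.73, 0.0]
force: [-1.9, 0.5, -1.4]
grip_width: 0.0152
grip_force: 58.7
```

```bash
python3 -c "
from h import *
st()"
```

```text
t 12.70 rack x,y -210.6 9.8 z 95.1 yawerr -0.0003 tilt [0.1 0.9] | F x -0.4 y -2.0 z -1.4 | tau [ 0.11  0.67 -0.26] grip 15.2/58.7
```

drive_tool(series=[[[0,0.9,0],[0,0,0],-1],[[0,1.8,0],[0,0,0],-1],[[0,2.6,0],[0,0,0],-1],[[3,2.6,0],[0,0,0],-1],[[6,2.6,0],[0,0,0],-1],[[9,2.6,0],[0,0,0],-1],[[11,2.6,0],[0,0,0],-1],[[13,2.6,0],[0,0,0],-1],[[15,2.6,0],[0,0,0],-1],[[17,2.6,0],[0,0,0],-1],[[17,2.6,0],[0,0,0],-1],[[17,2.6,0],[0,0,0],-1]])

```text
t: 13.7
tcp_pos: [0.5323, 0.0183, 0.0953]
ee_rot: [0.0, -0.684, 0.73, 0.0]
force: [-0.7, -0.5, -1.1]
grip_width: 0.0154
grip_force: 58.6
```

```bash
python3 -c "
from h import *
st()"
```

```text
t 13.70 rack x,y -193.6 7.6 z 95.3 yawerr -0.0001 tilt [-0.  0.] | F x 0.5 y -0.6 z -1.1 | tau [ 0.05  0.05 -0.  ] grip 15.4/58.6
```

drive_tool(series=[[[2,0,0],[0,0,0],-1],[[4,0,0],[0,0,0],-1],[[6,0,0],[0,0,0],-1],[[8,0,0],[0,0,0],-1],[[10,0,0],[0,0,0],-1],[[12,0,0],[0,0,0],-1],[[12,0,0],[0,0,0],-1]])

```text
t: 14.28
tcp_pos: [0.5315, 0.0061, 0.0953]
ee_rot: [-0.0, -0.684, 0.73, -0.0]
force: [-0.4, -0.5, -1.4]
grip_width: 0.0154
grip_force: 58.7
```

```bash
python3 -c "
from h import *
st()"
```

```text
t 14.28 rack x,y -181.3 7.6 z 95.3 yawerr -0.0003 tilt [0. 0.] | F x 0.5 y -0.4 z -1.4 | tau [ 0.01  0.02 -0.01] grip 15.4/58.7
```

drive_tool(series=[[[3,0,0],[0,0,0],-1],[[6,0,0],[0,0,0],-1],[[9,0,0],[0,0,0],-1],[[12,0,0],[0,0,0],-1],[[15,0,0],[0,0,0],-1],[[18,0,0],[0,0,0],-1],[[21,0,0],[0,0,0],-1],[[24,0,0],[0,0,0],-1],[[27,0,0],[0,0,0],-1],[[30,0,0],[0,0,0],-1],[[30,0,0],[0,0,0],-1]])

```text
t: 15.2
tcp_pos: [0.5295, -0.024, 0.0953]
ee_rot: [-0.0, -0.684, 0.73, 0.0]
force: [-0.8, -0.2, -2.1]
grip_width: 0.0151
grip_force: 58.7
```

```bash
python3 -c "
from h import *
st()"
```

```text
t 15.20 rack x,y -151.2 7.6 z 95.3 yawerr -0.0003 tilt [0.1 0.1] | F x 0.3 y -0.8 z -2.1 | tau [-0.01  0.    0.04] grip 15.1/58.7
```

drive_tool(series=[[[3,0,0],[0,0,0],-1],[[6,0,0],[0,0,0],-1],[[8,0,0],[0,0,0],-1],[[10,0,0],[0,0,0],-1],[[11,0,0],[0,0,0],-1],[[12,0,0],[0,0,0],-1],[[13,0,0],[0,0,0],-1],[[14,0,0],[0,0,0],-1],[[14,0,0],[0,0,0],-1]])

```text
t: 15.95
tcp_pos: [0.5287, -0.0376, 0.0953]
ee_rot: [-0.0, -0.684, 0.73, -0.0]
force: [-0.6, -0.6, -1.5]
grip_width: 0.0155
grip_force: 58.7
```

```bash
python3 -c "
from h import *
st()"
```

```text
t 15.95 rack x,y -137.6 7.6 z 95.3 yawerr 0.0000 tilt [ 0. -0.] | F x 0.7 y -0.5 z -1.5 | tau [ 0.03  0.   -0.01] grip 15.5/58.7
```

drive_tool(series=[[[1,0,0],[0,0,0],-1],[[2,0,0],[0,0,0],-1],[[3,0,0],[0,0,0],-1],[[4,0,0],[0,0,0],-1],[[5,0,0],[0,0,0],-1],[[6,0,0],[0,0,0],-1],[[6,0,0],[0,0,0],-1]])

```text
t: 16.53
tcp_pos: [0.5282, -0.0436, 0.0953]
ee_rot: [-0.0, -0.684, 0.73, -0.0]
force: [0.5, -0.4, -1.2]
grip_width: 0.0155
grip_force: 58.7
```

```bash
python3 -c "
from h import *
st()"
```

```text
t 16.53 rack x,y -131.5 7.6 z 95.3 yawerr -0.0000 tilt [0.1 0. ] | F x 0.4 y 0.6 z -1.2 | tau [ 0.01  0.02 -0.  ] grip 15.5/58.7
```

drive_tool(series=[[[3,0,0],[0,0,0],-1],[[6,0,0],[0,0,0],-1],[[9,0,0],[0,0,0],-1],[[12,0,0],[0,0,0],-1],[[15,0,0],[0,0,0],-1],[[17,0,0],[0,0,0],-1],[[19,0,0],[0,0,0],-1],[[20,0,0],[0,0,0],-1],[[21,0,0],[0,0,0],-1],[[21,0,0],[0,0,0],-1]])

```text
t: 17.37
tcp_pos: [0.5269, -0.0645, 0.0953]
ee_rot: [-0.0, -0.684, 0.73, 0.0]
force: [-0.8, 0.0, -2.5]
grip_width: 0.0152
grip_force: 58.6
```

```bash
python3 -c "
from h import *
st()"
```

```text
t 17.37 rack x,y -110.6 7.6 z 95.3 yawerr -0.0000 tilt [0. 0.] | F x 0.0 y -0.8 z -2.5 | tau [-0.02 -0.01 -0.04] grip 15.2/58.6
```

drive_tool(series=[[[1,0,0],[0,0,0],-1],[[2,0,0],[0,0,0],-1],[[3,0,0],[0,0,0],-1],[[4,0,0],[0,0,0],-1],[[5,0,0],[0,0,0],-1],[[5,0,0],[0,0,0],-1],[[5,0,0],[0,0,0],-1]])

```text
t: 17.95
tcp_pos: [0.5267, -0.0691, 0.0953]
ee_rot: [0.0, -0.684, 0.73, 0.0]
force: [1.0, 2.8, -0.5]
grip_width: 0.0152
grip_force: 58.7
```

```bash
python3 -c "
from h import *
st()"
```

```text
t 17.95 rack x,y -106.0 7.7 z 95.3 yawerr 0.0000 tilt [-0.5 -0.3] | F x -2.8 y 0.8 z -0.5 | tau [0.83 0.01 0.02] grip 15.2/58.7
```

drive_tool(series=[[[1,0,0],[0,0,0],-1],[[2,0,0],[0,0,0],-1],[[2,0,0],[0,0,0],-1],[[2,0,0],[0,0,0],-1]])

```text
t: 18.28
tcp_pos: [0.5267, -0.0708, 0.0954]
ee_rot: [0.001, -0.684, 0.73, 0.0]
force: [0.2, 5.1, -0.2]
grip_width: 0.015
grip_force: 58.8
```

Run:
```python
from h import *
st()
C={n:camera(n) for n in("scene","side")}
for n in C:print(n,[(np.round(d["pixel"],1).tolist(),d["confidence"]) for d in tip_of(n,"rod_tip")[:2]])
f=lambda im,s:cv2.resize(im,None,fx=s,fy=s,interpolation=cv2.INTER_CUBIC)
o=np.zeros((600,800,3),np.uint8)
o[:,:400]=f(C["scene"]["image"][150:270,270:350],5);o[:,400:]=f(C["side"]["image"][220:370,265:365],4);cv2.imwrite("pics/crop4.png",o)
```

```text
t 18.28 rack x,y -104.3 7.8 z 95.4 yawerr 0.0002 tilt [-1.  -0.7] | F x -5.1 y -0.1 z -0.2 | tau [ 1.88  0.04 -0.  ] grip 15.0/58.8
scene [([289.3, 183.1], 0.7), ([317.5, 219.1], 0.58)]
side [([327.9, 335.8], 0.92)]
```

View pics/crop4.png

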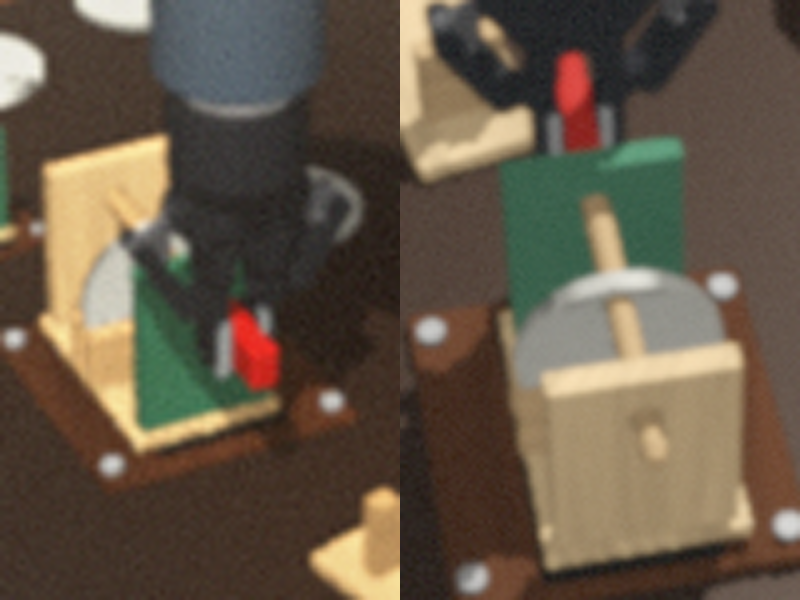

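The crop shows the rod threaded through the green cheek, the disc hole and the plain cheek. Its tip stands out at side pixel ~(328,334). The collar contact is about 5–6 N. I'll ease off to a light push and then let go.

drive_tool(series=[[[-1,0,0],[0,0,0],-1],[[-2,0,0],[0,0,0],-1],[[-2.3,0,0],[0,0,0],-1],[[-2.3,0,0],[0,0,0],-1],[[-2.3,0,0],[0,0,0],-1],[[-2.3,0,0],[0,0,0],-1]], force=20)

```text
t: 18.98
tcp_pos: [0.5266, -0.0692, 0.0953]
ee_rot: [-0.0, -0.684, 0.73, -0.0]
force: [-0.1, 2.1, -1.3]
grip_width: 0.0153
grip_force: 58.8
```

```bash
python3 -c "
from h import *
st()"
```

```text
t 18.98 rack x,y -105.9 7.6 z 95.3 yawerr 0.0000 tilt [ 0.1 -0. ] | F x -2.1 y -0.2 z -1.3 | tau [ 0.87 -0.03  0.09] grip 15.3/58.8
```

drive_tool(series=[[[0,0,0],[0,0,0],-0.6],[[0,0,0],[0,0,0],-0.4],[[0,0,0],[0,0,0],-0.2],[[0,0,0],[0,0,0],0],[[0,0,0],[0,0,0],0.2],[[0,0,0],[0,0,0],0.3],[[0,0,0],[0,0,0],0.3],[[0,0,0],[0,0,0],0.3],[[0,0,0],[0,0,0],0.3]])

```text
t: 19.73
tcp_pos: [0.5266, -0.0691, 0.0953]
ee_rot: [-0.0, -0.684, 0.73, -0.0]
force: [0.7, -0.4, -0.0]
grip_width: 0.0554
grip_force: 0.0
```

```bash
python3 -c "
from h import *
st()
c=camera('side');print([(np.round(d['pixel'],1).tolist(),d['confidence']) for d in tip_of('side','rod_tip')[:2]])"
```

```text
t 19.73 rack x,y -106.0 7.6 z 95.3 yawerr 0.0001 tilt [0. 0.] | F x 0.3 y 0.8 z -0.0 | tau [ 0.01 -0.06 -0.01] grip 55.4/0.0
[([263.8, 214.7], 0.49)]
```

drive_tool(series=[[[0,0,-5],[0,0,0],0.3],[[0,0,-15],[0,0,0],0.3],[[0,0,-30],[0,0,0],0.3],[[0,0,-45],[0,0,0],0.3],[[0,0,-65],[0,0,0],0.3],[[0,0,-90],[0,0,0],0.3],[[-15,0,-115],[0,0,0],0.3],[[-35,0,-130],[0,0,0],0.3],[[-60,0,-140],[0,0,0],0.3],[[-80,0,-145],[0,0,0],0.3],[[-90,0,-145],[0,0,0],0.3],[[-90,0,-145],[0,0,0],0.3]])

```text
t: 20.83
tcp_pos: [0.5327, 0.0224, 0.2411]
ee_rot: [0.001, -0.685, 0.729, -0.0]
force: [0.1, -0.6, -0.3]
grip_width: 0.0555
grip_force: 0.0
```

Run:
```python
from h import *
st()
C={n:camera(n) for n in("scene","side","wrist")}
for th in("rod_tip","rod_grip"):
  for n in C:print(th,n,[(np.round(d["pixel"],1).tolist(),np.round(atz(C[n],d["pixel"],.1)[:2],4).tolist(),round(d["confidence"],2)) for d in tip_of(n,th)[:2]])
f=lambda im,s:cv2.resize(im,None,fx=s,fy=s,interpolation=cv2.INTER_CUBIC)
o=np.zeros((600,800,3),np.uint8)
o[:400,:300]=f(C["scene"]["image"][165:265,265:340],4);o[200:600,500:]=f(C["side"]["image"][225:358,265:365],3)[:399+1,:300] if 0 else cv2.resize(C["side"]["image"][225:358,265:365],(300,400))
o[400:600,0:267]=cv2.resize(C["wrist"]["image"],(267,200));w=C["wrist"]["image"];o[0:200,300:800]=cv2.resize(w[0:160,120:520],(500,200))
cv2.imwrite("pics/crop5.png",o)
```

```text
t 20.83 rack x,y -197.7 7.7 z 241.1 yawerr 0.0023 tilt [-0.8 -1.3] | F x 0.6 y 0.1 z -0.3 | tau [-0.03  0.03  0.03] grip 55.5/0.0
rod_tip scene [([288.1, 184.8], [0.5173, -0.2607], 0.73)]
rod_tip side [([328.3, 333.2], [0.5138, -0.2616], 0.83)]
rod_tip wrist []
rod_grip scene [([318.1, 219.6], [0.5315, -0.06], 0.65), ([295.9, 184.2], [0.4956, -0.2523], 0.52)]
rod_grip side [([310.5, 250.9], [0.5294, -0.0729], 0.77)]
rod_grip wrist [([323.3, 100.6], [0.5255, -0.0681], 0.59)]
```

View pics/crop5.png

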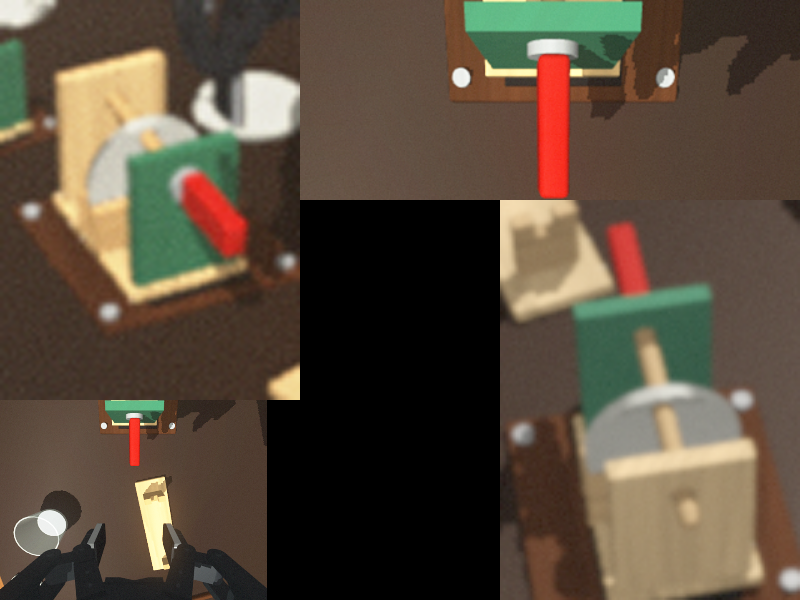

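The composite shows the rod through all three parts, and the collar looks flush with the green cheek. I'll check the seating numerically in the wrist picture.

Run:
```python
from h import *
c=camera("wrist");im=c["image"]
for col in (303,311,337):print(col,[(r,)+tuple(int(v) for v in im[r,col]) for r in range(20,52)])
L=O+.0072*YD
for n,x,z in(("cheek top front edge",-66,.125),("cheek top back edge",-54,.125),("collar front top",-66,.112),("collar rear top",-72,.112),("handle rear top",-142,.112)):
    print(n,proj(c,[*(L+x*1e-3*XD),z]).round(1))
```

```text
303 [(20, 136, 190, 99), (21, 139, 191, 104), (22, 137, 189, 100), (23, 133, 187, 97), (24, 137, 190, 101), (25, 123, 169, 94), (26, 81, 114, 62), (27, 77, 106, 67), (28, 79, 111, 67), (29, 77, 108, 64), (30, 81, 109, 67), (31, 77, 110, 69), (32, 75, 103, 60), (33, 92, 119, 83), (34, 161, 171, 159), (35, 204, 209, 205), (36, 201, 206, 205), (37, 200, 208, 204), (38, 197, 204, 201), (39, 198, 205, 202), (40, 197, 204, 201), (41, 198, 205, 203), (42, 199, 205, 202), (43, 199, 205, 203), (44, 192, 200, 197), (45, 163, 170, 167), (46, 140, 146, 145), (47, 112, 127, 113), (48, 81, 109, 67), (49, 77, 105, 65), (50, 77, 103, 62), (51, 79, 107, 66)]
311 [(20, 134, 186, 99), (21, 139, 188, 104), (22, 135, 186, 100), (23, 138, 189, 103), (24, 138, 189, 103), (25, 125, 170, 95), (26, 84, 118, 71), (27, 81, 110, 68), (28, 76, 109, 65), (29, 79, 110, 67), (30, 80, 111, 64), (31, 71, 105, 57), (32, 177, 188, 177), (33, 239, 242, 240), (34, 231, 235, 233), (35, 229, 234, 230), (36, 231, 235, 231), (37, 229, 234, 232), (38, 230, 234, 232), (39, 230, 235, 231), (40, 230, 234, 232), (41, 232, 237, 234
[... 300 characters left out ...]
94, 101), (25, 123, 171, 89), (26, 81, 113, 63), (27, 79, 108, 66), (28, 78, 106, 66), (29, 83, 112, 68), (30, 81, 113, 68), (31, 77, 108, 64), (32, 88, 118, 74), (33, 133, 146, 132), (34, 165, 173, 170), (35, 162, 171, 168), (36, 162, 170, 164), (37, 164, 171, 169), (38, 165, 172, 168), (39, 165, 172, 169), (40, 162, 170, 167), (41, 168, 170, 169), (42, 163, 169, 167), (43, 166, 171, 169), (44, 130, 137, 135), (45, 86, 91, 93), (46, 87, 92, 95), (47, 88, 92, 91), (48, 79, 89, 82), (49, 54, 77, 49), (50, 48, 65, 44), (51, 69, 91, 55)]
cheek top front edge [322.5  23.1]
cheek top back edge [322.5  -0.9]
collar front top [322.4  28.3]
collar rear top [322.4  39.3]
handle rear top [322.4 156.4]
```

The collar's front edge agrees with the cheek face to within about 0.5 mm, so it is home. Handing in.

```bash
python3 -c "
from cell import *
print(sign_off())"
```

```text
the job is handed in; nothing more can be done
None
```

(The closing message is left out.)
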